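Set the ratchet support level with the laminator bed and bridge it with the long jig

ROBOT

A 7-joint arm with a two-finger parallel gripper is mounted at the origin on the work surface. World frame = base frame: x ahead of the robot, y to its left, z up, the work surface at z = 0. Lengths are in mm, angles in rad, forces in N, time in s.
With the tool pointing down it reaches from about 400 to 875 mm from the base axis. Payload 6.5 kg.
Tool frame: the origin (TCP) lies at the very end of the fingers, on their centre line; the grasp point (between the pads) lies 19 mm behind it; z points along the fingers, y is the line along which they close (so a half turn about z gives the same grasp; the last joint's range is limited). The gripper opens to 88 mm and grips with 3 to 60 N. Pads are 18 mm wide; open, the fingers measure 123 mm over their backs; the gripper's body (75 mm by 187 mm) begins 45 mm behind the grasp point.
Start: joints at [-1.281, 0.536, -0.004, 1.538, 0.003, 1.067, -0.071], TCP at [226.416, 609.283, 238.716] pointing down, gripper open.
Joint ranges: [-2.7, 2.7], [-0.37, 2.16], [-1.27, 1.26], [0.24, 2.4], [-1.31, 4.45], [0.19, 1.91], [-2.76, 2.76]. Speed limits (rad/s): [2.39, 2.39, 3.14, 3.14, 3.14, 3.14, 3.14].

INTERFACE

Orientations are given as a unit quaternion [x, y, z, w].
In Python, from station import sensors, read_camera, camera_params, finish_job gives the robot as it stands.
- The arm moves only by the tool move_arm, never from a script. Its arguments are lists of equal length, an entry for each row: "jaw": the gripper's target within -1 to 1 (fully open at 1, half-way at 0, shut at -1); "dp": the shift along the tool's x, y, z in m, a list of three; "yaw": the turn about the tool's z in rad. In form: {"jaw": [jaw, ...], "dp": [[x, y, z], ...], "yaw": [yaw, ...]}. A call has exactly 8 rows; each row shifts and turns the commanded pose from where the row before left it, along the tool's axes as they then stand; what a row does not reach is not made up. A row lasts 1/12 s, in which the tool goes at most 41.7 mm and 7.16 degrees, less where a joint would pass 70% of its speed; a pose out of reach is approached as far as the arm can. A call with a gripper value outside its range is refused whole. The fingers move at their own pace and stop on an object; the grip force is fixed at half the most. Time passes only in rows, so rows that do not move let the fingers close, or fill a call up. It gives the time, the measured TCP pose, the force, the opening and the grip force at its end, in the units of the state.
- sensors.state(): the state, without advancing time (a new reading comes with each control period).
- read_camera(name): name is "scene" or "top" or "wrist"; returns the picture (480x640x3 uint8, red, green, blue); there is no depth.
- camera_params(name): a dict with "fx", "fy", "cx", "cy" (pixels), "world_from_camera" (4x4, takes a point from camera to world coordinates). Camera axes: x right, y up, looking along -z (the intrinsics and any distortion apply to the point x, -y, -z); pixel columns grow to the right and rows downward; lengths in mm; the calibration is good to about 2 mm. A picture is of the moment at which its call begins: read the wrist's pose just before it. camera_params takes no time and is no camera call; for the wrist camera it gives the pose at the moment of the call.
- finish_job(): hands the job in; it is judged then, once.
The state is a dict: "t": time; "joint_positions": joint angles; "joint_velocities": joint speeds; "tau": joint torques, N m; "eef_pos": TCP position; "tool_rot": TCP orientation; "wrist_force": force on the tool from outside, world axes, zero at the start; "wrist_torque": the same for the moment, N m; "finger_gap": finger opening in mm; "gripper_force": force on a finger pad.
Only numpy, scipy, OpenCV 4.12 (cv2) and the standard library are available. Lean on these libraries where they do the work, as an engineer would, in place of code of your own. Each camera call takes 0.05 s, during which the arm holds its last target. There are 200 camera calls.

TASK

The long carrier jig will overhang the laminator's bed, so prop its free end: pull the lowered ratchet support up by exactly seven clicks, to its seventh notch, where its pad is level with the bed, and press the column back down by feel, with about 15 N and never over 25, so that its tooth bears hard on the pawl. Then lay the long carrier jig gently, not dropped, across the bed and the pad, level, in line with the bed and centred over the pad; let go and leave everything else where it lies.

Things in the scene. Friction and masses are not known exactly. Their poses are not given: they have to be found in the camera images.
- pad (a point): Centre of the top face of the stand's pad: rubber on a plain steel saddle block, 56 mm along x, 40 mm along y (grip across these sides, from above), 17 mm thick in all. Seated in notch k (0 to 9, every 6 mm) it stands 130 + 6 k mm above the bench: notch 7 is 172 mm. Starts lowered, 130 to 134 mm up, below the first click. Axes as the stand's.
- column: The stand's toothed column, 24 mm square, with saddle and pad; slides up and down only; origin on its axis, rising with it. Going up takes about 16 N; as the pawl clicks under a tooth, just at that notch's height, the pull drops to 11 N for the next 1.5 mm. Stays where let go. Going down it slides against 4 to 6 N until the tooth lands hard on the pawl.
- stand: Ratchet support stand, screwed to the bench: dark steel foot 130 x 100 mm, grey square housing 44 mm wide, its top 85 mm up. Origin on the bench under the column's axis, x towards the pawl's lever, y roughly towards the laminator, z up.
- pawl: The stand's small sprung pawl with release lever (black grip 67 to 101 mm out on the stand's +x side, 50 mm up; pressed down, it frees a column raised too far; else leave it). Over 22 N on its tip spoils it; it carries what is pressed down on the saddle less about 6 N that the stiff wiper takes. Origin at its pin; its z is upright when it is fully in.
- laminator: White benchtop laminator, fixed. Its aluminium slide-out bed plate is 220 mm wide (x), its flat top 172 mm above the bench, clear for the first 200 mm. Origin on the bench under the middle of the bed's free end, y along the bed into the machine, z up. The stand's column is 145 to 185 mm beyond the free end (negative y), within 12 mm of the middle line.
- bed (a point): On the top face of the bed, on its middle line, 40 mm in from the free end; axes as the laminator's.
- handle (a point): Centre of the grip bar of the long carrier jig: black bar 80 mm along x, 14 mm wide, 16 mm high, on two posts over the middle of the plate, centre 40 mm above the plate's underside. x along the plate, z up.
- carrier: The long carrier jig: aluminium plate 300 mm along x, 60 mm along y, 8 mm thick, with thin dark nest pads and the black handle; about 0.4 kg, balanced under the handle. Origin at the centre of its underside.
- short_carrier: Another jig of the same make but only 190 mm long; leave it alone. Origin at the centre of its underside.
- tape: Roll of amber tape, 72 mm across, 20 mm high; bystander.
- dispenser: White bottle 60 mm across, 120 mm high; bystander.
- screwdriver: Small black-handled screwdriver, 170 mm; bystander.
- phone: Black phone lying flat, 72 x 150 x 8 mm; bystander.
- glass_panel: Dark glass panel 70 x 145 x 4 mm on the nest on the laminator's bed; bystander.
- suction_lifter: Black suction cup with a knob, 56 mm across, 46 mm high; bystander.
- parts_tray: Grey divided tray 110 x 160 x 28 mm; bystander.

How it is judged (in metres and radians):
On the way:
1. the column, still without the jig, is pressed down in its seventh notch: pad 172 mm up, the pawl fully in under its tooth (upright, its lever up) and carrying more than 6 N (height (world z) of pad between 0.1705 and 0.1726 m and contact force between pawl and column above 6 N and angle between pawl's own z axis and vertical below 0.025 rad and contact force between carrier and column below 0.1 N), for 0.1 s.
At the end, for the whole second after the job is handed in: Pad at 172 mm (-1.5 to +1 mm), pawl fully in; the long jig at rest on bed (its end 20 mm or more onto it) and pad, level within 0.018 rad, in line with the bed within 0.10 rad, its middle line within 14 mm of the pad's centre, which is 15 mm or more in from its end; released (height (world z) of pad between 0.1705 and 0.173 m and angle between pawl's own z axis and vertical below 0.025 rad and angle between handle's own z axis and vertical below 0.018 rad and contact force between carrier and column above 0.4 N and contact force between carrier and laminator above 0.4 N and angle between the x axis of handle and the y axis of laminator, either way round below 0.1 rad and y of pad in the frame of handle between -0.014 and 0.014 m and x of pad in the frame of handle between -0.135 and 0.135 m and y of handle in the frame of laminator above -0.13 m and linear speed of carrier below 0.01 m/s and angular speed of carrier below 0.05 rad/s); the robot touches nothing.
It fails at once if the pawl is loaded with more than 22 N (contact force between pawl and column above 22 N).
It fails at once if the jig is dropped or slammed onto the pad or the bed (over 30 N) (contact force between carrier and column above 30 N or contact force between carrier and laminator above 30 N).
It fails at once if a bystander is moved more than 25 mm (distance of any of short_carrier, tape, dispenser, screwdriver, phone, glass_panel, suction_lifter, parts_tray from where it was at the start of the episode above 0.025 m).
It also fails if it takes over 72 s, if anything falls off the work surface, if the arm or the gripper's body presses on something with over 40 N, if the wrist force passes 120 N, or if a joint passes its speed limit or range.

## Working session

There is one attempt and no reset: what is moved stays moved. The work goes in short steps, Python scripts to look and compute and a tool call to move; the robot and the scene stay as the last step left them, time stands still between calls to the robot, and variables do not carry over. Pictures are saved under pics/ and viewed, at most 10 in all, crops included, and the job is handed in when it is done.

Besides the shell and the picture viewer there is one more tool, called after ">>>" as name(argument=value, ...) on one line, values as JSON. move_arm: Moves the arm, as the interface text tells. Its arguments: {"type":"object","properties":{"jaw":{"type":"array","items":{"type":"number"}},"dp":{"type":"array","items":{"type":"array","items":{"type":"number"}}},"yaw":{"type":"array","items":{"type":"number"}}},"required":["jaw","dp","yaw"]}

```bash
ls; mkdir -p pics; cat > h.py <<'E'
import numpy as np,cv2
from station import sensors, read_camera, camera_params, finish_job
def snap(n,f):
    p=camera_params(n);im=read_camera(n);cv2.imwrite(f'pics/{f}.png',im[:,:,::-1]);np.save(f'pics/{f}.npy',p,allow_pickle=True);return im,p
def load(f): return cv2.imread(f'pics/{f}.png')[:,:,::-1],np.load(f'pics/{f}.npy',allow_pickle=True).item()
def ray(p,u,v):
    T=np.array(p['world_from_camera']);d=np.array([(u-p['cx'])/p['fx'],-(v-p['cy'])/p['fy'],-1]);return T[:3,3],T[:3,:3]@d
def onz(p,u,v,z):
    o,d=ray(p,u,v);return o+d*(z-o[2])/d[2]
def proj(p,X):
    T=np.array(p['world_from_camera']);c=T[:3,:3].T@(np.array(X)-T[:3,3]);return p['cx']+p['fx']*c[0]/-c[2],p['cy']-p['fy']*c[1]/-c[2]
E
python3 - <<'E'
from h import *
for n in('top','scene'):
    im,p=snap(n,n+'0');print(n,p)
print(sensors.state())
E
```

```text
pics
top {'fx': 465.8481415751709, 'fy': 465.8481415751709, 'cx': 316.6536450834176, 'cy': 238.61615741504585, 'world_from_camera': array([[-1.03218412e-02,  9.99232274e-01, -3.77931506e-02,
         5.00703076e+02],
       [-9.99944239e-01, -1.02301070e-02,  2.61985512e-03,
         1.61249343e+01],
       [ 2.23121581e-03,  3.78180849e-02,  9.99282149e-01,
         1.25299416e+03],
       [ 0.00000000e+00,  0.00000000e+00,  0.00000000e+00,
         1.00000000e+00]])}
scene {'fx': 569.564163122195, 'fy': 569.564163122195, 'cx': 309.9620467869803, 'cy': 235.88574223533206, 'world_from_camera': array([[ 6.98665734e-01, -6.01786740e-01,  3.86935282e-01,
         1.23228702e+03],
       [ 7.15447011e-01,  5.86664688e-01, -3.79420766e-01,
        -6.64562180e+02],
       [ 1.32911916e-03,  5.41919979e-01,  8.40429039e-01,
         1.61029626e+03],
       [ 0.00000000e+00,  0.00000000e+00,  0.00000000e+00,
         1.00000000e+00]])}
{'t': 0.1, 'joint_positions': array([-1.28118253,  0.537061  , -0.00444625,  1.53874125,  0.00256988,
        1.06732679, -0.07118885]), 'joint_velocities': array([ 1.97813541e-05, -4.71278130e-04,  9.60887692e-04, -2.64068404e-03,
       -4.72801012e-04,  9.17459628e-04,  4.82775372e-04]), 'tau': array([ 2.58985856e-03, -5.72072768e+01,  9.94172953e-01, -2.52230787e+01,
       -5.60642977e-02,  1.34195064e-02,  2.17262385e-05]), 'eef_pos': array([226.23839625, 608.77368136, 237.9585668 ]), 'tool_rot': array([ 1.76933042e-01,  9.84222593e-01, -7.59593424e-04, -9.42471749e-05]), 'wrist_force': array([ 0.13829719, -0.14476495, -0.84945657]), 'wrist_torque': array([-0.02498124, -0.03584382, -0.03530303]), 'gripper_force': 0.0, 'finger_gap': 88.04680229971693}
```

View pics/top0.png

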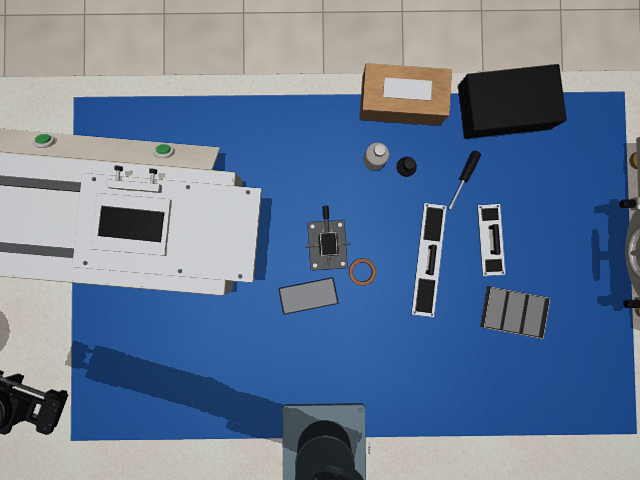

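View pics/scene0.png

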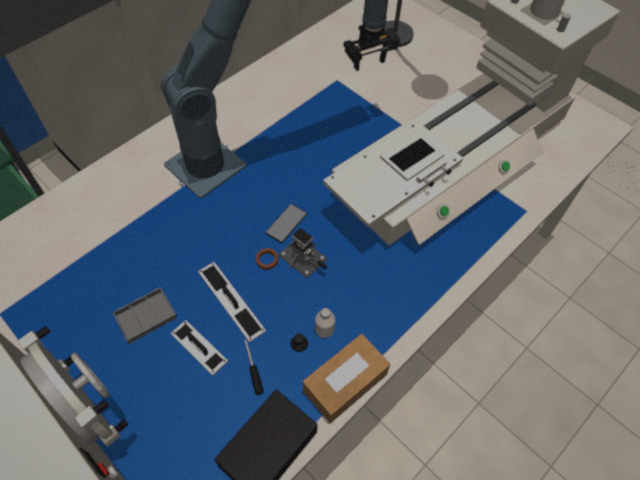

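The top view shows the bed's free end at (261,188)–(253,282), the pad at about (328,244), the long jig's ends at (433,205) and (424,316), and its handle at (431,260). The short jig is at (491,240). The scene view shows the stand at (303,240) and the long jig at (231,302).

```bash
cat > m.py <<'E'
from h import *
im,p=load('top0');g=im.max(2).astype(int)
def at(u,v,z):return onz(p,u,v,z).round(1)
# bed white region
hsv=cv2.cvtColor(im,cv2.COLOR_RGB2HSV)
w=((hsv[...,1]<60)&(hsv[...,2]>140)).astype(np.uint8)
# free-end edge: rightmost white pixel per row
R=[(np.nonzero(w[r,200:290])[0].max()+200,r) for r in range(195,276)]
vx,vy,x0,y0=cv2.fitLine(np.array(R,np.float32),cv2.DIST_HUBER,0,.01,.01).ravel()
f=lambda r:x0+(r-y0)*vx/vy+.5
print('end edge',[at(f(r),r,172) for r in(200,270)],R[::20])
# side edges: top/bottom white of bed between cols 242..255
for c in(240,246,252,258):
    r=np.nonzero(w[150:310,c])[0]+150;print(c,r.min(),r.max(),at(c,r.min()-.5,172),at(c,r.max()+.5,172))
# carrier plate
w2=((hsv[...,1]<60)&(hsv[...,2]>150)).astype(np.uint8)
w2=cv2.morphologyEx(w2,cv2.MORPH_CLOSE,np.ones((25,25)))
n,l,s,c=cv2.connectedComponentsWithStats(w2)
for i in range(1,n):
    if 400<c[i][0]<520 and 190<c[i][1]<330 and s[i][4]>300:
        rr=cv2.minAreaRect(np.argwhere(l==i)[:,::-1].astype(np.float32));b=cv2.boxPoints(rr);B=np.array([at(*q,8) for q in b]);print('plate',rr,B,B.mean(0),np.linalg.norm(B-np.roll(B,1,0),axis=1))
# pad
for th in(25,35,45):
    k=np.zeros_like(g,np.uint8);k[228:262,314:345]=(g[228:262,314:345]<th)
    n,l,s,c=cv2.connectedComponentsWithStats(k);i=1+s[1:,4].argmax();rr=cv2.minAreaRect(np.argwhere(l==i)[:,::-1].astype(np.float32));print('pad',th,s[i],rr,at(*rr[0],132))
# handle
k=np.zeros_like(g,np.uint8);k[238:282,424:440]=g[238:282,424:440]<70
n,l,s,c=cv2.connectedComponentsWithStats(k);i=1+s[1:,4].argmax();rr=cv2.minAreaRect(np.argwhere(l==i)[:,::-1].astype(np.float32));print('handle',s[i],rr,at(*rr[0],40),at(*rr[0],48))
cv2.imwrite('pics/crop.png',np.hstack([cv2.resize(im[180:330,300:450],None,fx=4,fy=4,interpolation=cv2.INTER_CUBIC)])[:,:,::-1])
E
python3 m.py
```

```text
end edge [array([632.9, 145.7, 172. ]), array([470.4, 161.3, 172. ])] [(np.int64(259), 195), (np.int64(258), 215), (np.int64(256), 235), (np.int64(254), 255), (np.int64(252), 275)]
240 187 280 [665.  190.7 172. ] [446.4 191.6 172. ]
246 187 281 [664.8 176.7 172. ] [444.  177.8 172. ]
252 188 281 [662.4 162.8 172. ] [443.8 163.9 172. ]
258 188 215 [662.2 148.8 172. ] [596.8 149.1 172. ]
plate ((432.1917419433594, 245.47149658203125), (37.46140670776367, 142.31265258789062), 14.74356460571289) [[ 356.9 -196.2    8. ]
 [ 724.3 -299.8    8. ]
 [ 697.5 -396.8    8. ]
 [ 330.7 -292.1    8. ]] [ 527.35  -296.225    8.   ] [ 99.41453616 381.72728485 100.63418902 381.4502982 ]
plate ((491.60150146484375, 245.9213104248047), (83.71527862548828, 22.15782928466797), 85.91438293457031) [[ 633.8 -419.9    8. ]
 [ 637.4 -479.4    8. ]
 [ 413.8 -489.7    8. ]
 [ 410.3 -430.6    8. ]] [ 523.825 -454.9      8.   ] [223.75598316  59.60880807 223.83710595  59.20354719]
pad 25 [320 248   1   4   4] ((320.0, 249.5), (3.0, 0.0), -90.0) [516.8   5.4 132. ]
pad 35 [322 234  15  21 252] ((328.7882385253906, 243.74703979492188), (19.711002349853516, 13.11510181427002), 85.60128784179688) [530.4 -15.9 132. ]
pad 45 [322 233  15  22 271] ((328.6689758300781, 243.52761840820312), (20.097007751464844, 13.536413192749023), 85.2363510131836) [531.  -15.6 132. ]
handle [426 245  11  30 184] ((431.0268249511719, 259.4432373046875), (7.228143215179443, 29.627445220947266), 6.842773914337158) [ 489.3 -284.2   40. ] [ 489.4 -282.2   48. ]
```

View pics/crop.png

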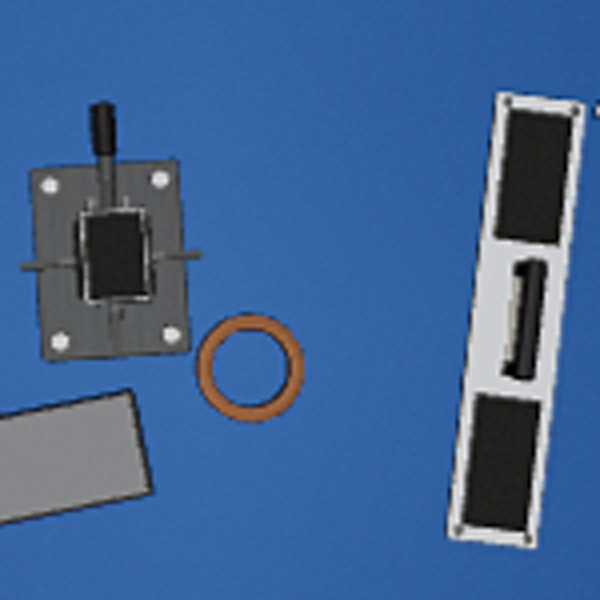

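The crop shows the pad centre at (328.8,243.7), with the lever on the +x side, and the jig's handle along (431,259). The pad comes out about 170 mm beyond the bed end and 6 mm off its middle line, which fits the given ranges. I'm moving the arm over towards the pad.

>>> move_arm(jaw=[1,1,1,1,1,1,1,1], dp=[[-0.015,-0.014,-0.003],[-0.028,-0.027,-0.003],[-0.028,-0.027,-0.003],[-0.028,-0.027,-0.003],[-0.028,-0.027,-0.003],[-0.028,-0.027,-0.003],[-0.028,-0.027,-0.003],[-0.028,-0.027,-0.003]], yaw=[0,0,0,0,0,0,0,0])

```text
t: 0.77
eef_pos: [353.8, 343.5, 262.7]
tool_rot: [0.177, 0.984, -0.0, -0.0]
wrist_force: [1.0, -0.2, -0.1]
finger_gap: 88.4
gripper_force: 0.0
```

>>> move_arm(jaw=[1,1,1,1,1,1,1,1], dp=[[-0.028,-0.027,0],[-0.028,-0.027,0],[-0.028,-0.027,0],[-0.028,-0.027,0],[-0.028,-0.027,0],[-0.028,-0.027,0],[-0.028,-0.027,0],[-0.028,-0.027,0]], yaw=[0,0,0,0,0,0,0,0])

```text
t: 1.43
eef_pos: [488.5, 63.1, 262.7]
tool_rot: [0.177, 0.984, 0.0, -0.0]
wrist_force: [0.4, 0.2, -0.6]
finger_gap: 88.5
gripper_force: 0.0
```

>>> move_arm(jaw=[1,1,1,1,1,1,1,1], dp=[[-0.024,-0.021,0],[-0.024,-0.021,0],[-0.019,-0.017,0],[0,0,0],[0,0,0],[0,0,0],[0,0,0],[0,0,0]], yaw=[0,0,0,-0.09,-0.09,-0.09,0,0])

```text
t: 2.1
eef_pos: [530.3, -13.7, 262.5]
tool_rot: [0.044, 0.999, 0.0, -0.0]
wrist_force: [-0.0, 0.5, -0.1]
finger_gap: 88.1
gripper_force: 0.0
```

```bash
python3 - <<'E'
from h import *
im,p=snap('wrist','w1');print(p['fx'],np.array(p['world_from_camera']).round(3));s=sensors.state();print(s['eef_pos'],s['tool_rot'])
print(proj(p,[530.5,-15.8,132]))
E
```

```text
341.7594076550593 [[ 8.80000e-02 -9.50000e-01 -2.99000e-01  4.53233e+02]
 [ 9.96000e-01  8.40000e-02  2.70000e-02 -5.70000e+00]
 [-1.00000e-03 -3.01000e-01  9.54000e-01  4.08194e+02]
 [ 0.00000e+00  0.00000e+00  0.00000e+00  1.00000e+00]]
[530.29236959 -13.58221291 262.54953052] [ 4.42455423e-02  9.99020665e-01  2.28430952e-05 -2.06138340e-04]
(np.float64(318.3600682481906), np.float64(232.6199844335804))
```

View pics/w1.png

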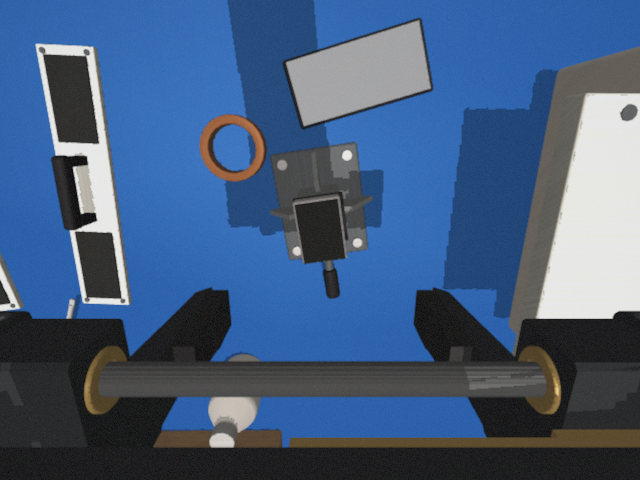

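The wrist view shows the pad as a dark quad with corners at about (293,198), (339,193), (346,257), (306,264). The side wings lie at housing height, below where the fingers will reach.

```bash
python3 - <<'E'
from h import *
im,p=load('w1');g=im.max(2)
for th in(40,55):
    k=np.zeros_like(g);k[188:268,286:352]=g[188:268,286:352]<th
    k=cv2.morphologyEx(k,cv2.MORPH_OPEN,np.ones((5,5)))
    n,l,s,c=cv2.connectedComponentsWithStats(k);i=1+s[1:,4].argmax()
    cn=max(cv2.findContours((l==i).astype(np.uint8),0,1)[0],key=cv2.contourArea)
    q=np.array([onz(p,u,v,132)[:2] for u,v in cn[:,0]],np.float32);r=cv2.minAreaRect(q);print(th,s[i],r)
# handle from wrist + top
k=np.zeros_like(g);k[150:232,50:100]=g[150:232,50:100]<50
im2,p2=load('top0')
E
```

```text
Traceback (most recent call last):
ValueError: attempt to get argmax of an empty sequence
```

```bash
python3 - <<'E'
from h import *
im,p=load('w1')
print(im[200:264:16,284:354:3].max(2))
g=im.max(2)
for th in(60,70,80):
    k=np.zeros_like(g);k[188:268,286:352]=g[188:268,286:352]<th
    k=cv2.morphologyEx(k,cv2.MORPH_OPEN,np.ones((5,5)))
    n,l,s,c=cv2.connectedComponentsWithStats(k)
    if n<2: continue
    i=1+s[1:,4].argmax()
    cn=max(cv2.findContours((l==i).astype(np.uint8),0,1)[0],key=cv2.contourArea)
    q=np.array([onz(p,u,v,132)[:2] for u,v in cn[:,0]],np.float32);print(th,s[i],cv2.minAreaRect(q))
E
```

```text
[[ 76  73  74  46  85  89  93 106 114 130 139 145 122 115  78  50  31  34
  115  34  70  69  71  68]
 [ 84  81  98 103  95  35  37  40  41  39  38  34  39  40  36  36  39  39
   36 117  47  73  75  74]
 [112  89  98 107 105  69  38  42  39  39  41  37  41  40  37  36  38  40
   38  65  88  81 105 108]
 [184 117 103 155 224 201  63  39  38  35  35  36  38  35  34  36  41  41
   36  39 107 104 106 105]]
60 [ 296  200   48   63 2414] ((529.8699340820312, -14.27857780456543), (51.05963134765625, 34.52531051635742), 3.207850933074951)
70 [ 296  200   48   63 2446] ((530.0003662109375, -14.343469619750977), (51.60966110229492, 34.961097717285156), 2.9832451343536377)
80 [ 296  200   49   63 2492] ((530.0970458984375, -14.341249465942383), (52.184852600097656, 35.2277717590332), 3.224294662475586)
```

The pad centre is about (530.3, −14.8), turned +3.2°. The rim measures 52×36 mm, as it should. I'm turning the tool to match and going down.

>>> move_arm(jaw=[1,1,1,1,1,1,1,1], dp=[[0,0,0],[0,-0.001,0],[0,0,0.025],[0,0,0.025],[0,0,0.025],[0,0,0.025],[0,0,0.02],[0,0,0.01]], yaw=[-0.07,-0.07,0,0,0,0,0,0])

```text
t: 2.82
eef_pos: [528.9, -14.4, 130.4]
tool_rot: [-0.026, 1.0, -0.0, -0.002]
wrist_force: [-0.2, -0.1, 0.3]
finger_gap: 87.9
gripper_force: 0.0
```

>>> move_arm(jaw=[1,1,1,1,1,1,1,1], dp=[[0,0,0.008],[0,0,0.008],[0,0,0.007],[0,0,0.005],[0,0,0],[0,0,0],[0,0,0],[0,0,0]], yaw=[0,0,0,0,0,0,0,0])

```text
t: 3.48
eef_pos: [530.9, -14.7, 105.3]
tool_rot: [-0.027, 1.0, 0.0, 0.001]
wrist_force: [-0.7, -0.1, -0.6]
finger_gap: 88.1
gripper_force: 0.0
```

```bash
python3 - <<'E'
from h import *
s=sensors.state();print(s['eef_pos'],s['tool_rot'],s['wrist_force'])
im,p=snap('wrist','w2')
cv2.imwrite('pics/w2c.png',cv2.resize(im[100:400,120:520],None,fx=2,fy=2)[:,:,::-1])
E
```

```text
[530.89014967 -14.65989964 105.26828108] [-2.70440807e-02  9.99634108e-01  3.01407106e-05  5.16167030e-04] [-0.71664888 -0.05679212 -0.60163443]
```

View pics/w2c.png

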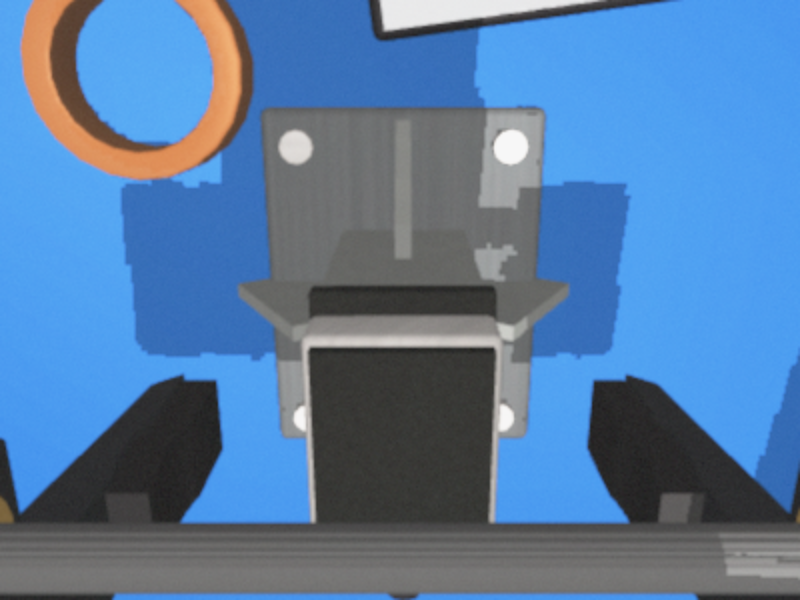

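The pad spans 308–498 between the fingers at 220 and 590, so it is centred and square. Closing.

>>> move_arm(jaw=[-1,-1,-1,-1,-1,-1,-1,-1], dp=[[0,0,0],[0,0,0],[0,0,0],[0,0,0],[0,0,0],[0,0,0],[0,0,0],[0,0,0]], yaw=[0,0,0,0,0,0,0,0])

```text
t: 4.2
eef_pos: [530.5, -15.2, 104.8]
tool_rot: [-0.027, 1.0, -0.0, 0.0]
wrist_force: [0.3, 0.2, 0.0]
finger_gap: 39.5
gripper_force: 30.0
```

>>> move_arm(jaw=[-1,-1,-1,-1,-1,-1,-1,-1], dp=[[0,0,0],[0,0,0],[0,0,0],[0,0,0],[0,0,-0.001],[0,0,-0.001],[0,0,-0.001],[0,0,-0.001]], yaw=[0,0,0,0,0,0,0,0])

```text
t: 4.87
eef_pos: [530.3, -15.1, 107.5]
tool_rot: [-0.027, 1.0, -0.0, -0.0]
wrist_force: [5.7, -3.3, -18.8]
finger_gap: 39.5
gripper_force: 30.0
```

>>> move_arm(jaw=[-1,-1,-1,-1,-1,-1,-1,-1], dp=[[0,0,-0.004],[0,0,-0.004],[0,0,-0.004],[0,0,-0.004],[0,0,-0.004],[0,0,-0.004],[0,0,-0.004],[0,0,-0.001]], yaw=[0,0,0,0,0,0,0,0])

```text
t: 5.53
eef_pos: [530.3, -15.1, 136.9]
tool_rot: [-0.027, 1.0, -0.0, -0.0]
wrist_force: [6.1, -3.9, -18.6]
finger_gap: 40.0
gripper_force: 30.0
```

>>> move_arm(jaw=[-1,-1,-1,-1,-1,-1,-1,-1], dp=[[0,0,0],[0,0,0],[0,0,0],[0,0,0],[0,0,0],[0,0,0],[0,0,-0.0005],[0,0,-0.0005]], yaw=[0,0,0,0,0,0,0,0])

```text
t: 6.2
eef_pos: [530.4, -15.1, 137.4]
tool_rot: [-0.027, 1.0, -0.001, -0.0]
wrist_force: [6.5, -3.2, -18.9]
finger_gap: 39.6
gripper_force: 30.0
```

>>> move_arm(jaw=[-1,-1,-1,-1,-1,-1,-1,-1], dp=[[0,0,0],[0,0,0],[0,0,0],[0,0,0],[0,0,0],[0,0,0],[0,0,-0.0005],[0,0,-0.0005]], yaw=[0,0,0,0,0,0,0,0])

```text
t: 6.87
eef_pos: [530.3, -15.1, 138.3]
tool_rot: [-0.027, 1.0, -0.001, -0.0]
wrist_force: [6.4, -4.0, -19.0]
finger_gap: 39.8
gripper_force: 30.0
```

>>> move_arm(jaw=[-1,-1,-1,-1,-1,-1,-1,-1], dp=[[0,0,0],[0,0,0],[0,0,0],[0,0,0],[0,0,0],[0,0,0],[0,0,-0.0005],[0,0,-0.0005]], yaw=[0,0,0,0,0,0,0,0])

```text
t: 7.53
eef_pos: [530.3, -15.1, 139.2]
tool_rot: [-0.027, 1.0, -0.001, -0.0]
wrist_force: [6.9, -4.1, -20.1]
finger_gap: 39.3
gripper_force: 30.0
```

>>> move_arm(jaw=[-1,-1,-1,-1,-1,-1,-1,-1], dp=[[0,0,0],[0,0,0],[0,0,0],[0,0,0],[0,0,0],[0,0,0],[0,0,-0.0005],[0,0,-0.0005]], yaw=[0,0,0,0,0,0,0,0])

```text
t: 8.2
eef_pos: [530.4, -15.1, 140.6]
tool_rot: [-0.027, 1.0, -0.0, -0.0]
wrist_force: [3.5, -3.4, -10.5]
finger_gap: 39.1
gripper_force: 30.0
```

>>> move_arm(jaw=[-1,-1,-1,-1,-1,-1,-1,-1], dp=[[0,0,0],[0,0,0],[0,0,0],[0,0,0],[0,0,0],[0,0,0],[0,0,-0.0005],[0,0,-0.0005]], yaw=[0,0,0,0,0,0,0,0])

```text
t: 8.87
eef_pos: [530.4, -15.1, 142.0]
tool_rot: [-0.027, 1.0, -0.0, -0.0]
wrist_force: [4.2, -4.2, -11.9]
finger_gap: 39.1
gripper_force: 30.0
```

```bash
python3 - <<'E'
from h import *
s=sensors.state();print(s['eef_pos'],s['wrist_force'])
im,p=snap('wrist','w3')
a,_=load('w2')
cv2.imwrite('pics/w3c.png',np.hstack([x[150:400,220:420] for x in(a,im)]).repeat(2,0).repeat(2,1)[:,:,::-1])
E
```

```text
[530.41810787 -15.14260627 141.98199634] [  4.16148242  -4.21371612 -11.8632318 ]
```

View pics/w3c.png

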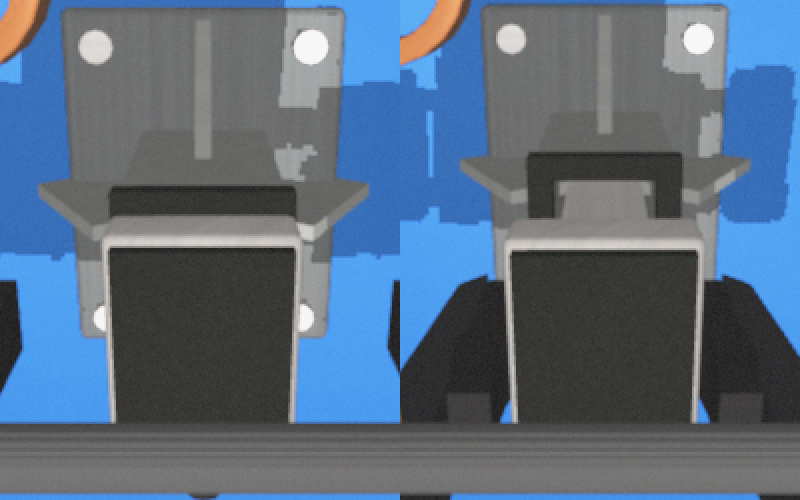

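The force drop at TCP z ≈ 140 puts the pad at 165–169 mm, so this is the 6th click at 166 mm. The next should come near TCP z ≈ 146. The picture shows no visible slip in the grip.

>>> move_arm(jaw=[-1,-1,-1,-1,-1,-1,-1,-1], dp=[[0,0,0],[0,0,0],[0,0,0],[0,0,0],[0,0,-0.001],[0,0,-0.001],[0,0,-0.001],[0,0,-0.0005]], yaw=[0,0,0,0,0,0,0,0])

```text
t: 9.58
eef_pos: [530.3, -15.1, 144.8]
tool_rot: [-0.027, 1.0, -0.001, -0.0]
wrist_force: [7.0, -4.0, -19.7]
finger_gap: 39.5
gripper_force: 30.0
```

>>> move_arm(jaw=[-1,-1,-1,-1,-1,-1,-1,-1], dp=[[0,0,0],[0,0,0],[0,0,0],[0,0,0],[0,0,0],[0,0,0],[0,0,-0.0005],[0,0,-0.0005]], yaw=[0,0,0,0,0,0,0,0])

```text
t: 10.25
eef_pos: [530.4, -15.1, 145.7]
tool_rot: [-0.027, 1.0, -0.001, -0.0]
wrist_force: [7.5, -2.9, -19.0]
finger_gap: 39.5
gripper_force: 30.0
```

>>> move_arm(jaw=[-1,-1,-1,-1,-1,-1,-1,-1], dp=[[0,0,0],[0,0,0],[0,0,0],[0,0,0],[0,0,0],[0,0,0],[0,0,-0.0005],[0,0,-0.0005]], yaw=[0,0,0,0,0,0,0,0])

```text
t: 10.92
eef_pos: [530.4, -15.1, 147.3]
tool_rot: [-0.027, 1.0, -0.0, -0.0]
wrist_force: [3.9, -3.1, -11.1]
finger_gap: 39.6
gripper_force: 30.0
```

The seventh click is felt at TCP z ≈ 146. Now pressing down in small steps.

>>> move_arm(jaw=[-1,-1,-1,-1,-1,-1,-1,-1], dp=[[0,0,0],[0,0,0.0005],[0,0,0.0005],[0,0,0.0005],[0,0,0.0005],[0,0,0],[0,0,0],[0,0,0]], yaw=[0,0,0,0,0,0,0,0])

```text
t: 11.58
eef_pos: [530.5, -15.1, 146.9]
tool_rot: [-0.027, 1.0, -0.0, 0.0]
wrist_force: [-1.2, -3.9, 6.2]
finger_gap: 39.7
gripper_force: 30.0
```

>>> move_arm(jaw=[-1,-1,-1,-1,-1,-1,-1,-1], dp=[[0,0,0.0003],[0,0,0],[0,0,0],[0,0,0],[0,0,0],[0,0,0],[0,0,0],[0,0,0]], yaw=[0,0,0,0,0,0,0,0])

```text
t: 12.25
eef_pos: [530.5, -15.1, 146.6]
tool_rot: [-0.027, 1.0, -0.0, 0.0]
wrist_force: [-2.7, -5.1, 5.4]
finger_gap: 39.7
gripper_force: 30.0
```

>>> move_arm(jaw=[-1,-1,-1,-1,-1,-1,-1,-1], dp=[[0,0,0.0004],[0,0,0],[0,0,0],[0,0,0],[0,0,0],[0,0,0],[0,0,0],[0,0,0]], yaw=[0,0,0,0,0,0,0,0])

```text
t: 12.92
eef_pos: [530.5, -15.1, 146.1]
tool_rot: [-0.027, 1.0, -0.0, 0.0]
wrist_force: [-1.1, -6.1, 5.8]
finger_gap: 39.2
gripper_force: 30.0
```

>>> move_arm(jaw=[-1,-1,-1,-1,-1,-1,-1,-1], dp=[[0,0,0.0003],[0,0,0],[0,0,0],[0,0,0],[0,0,0],[0,0,0],[0,0,0],[0,0,0]], yaw=[0,0,0,0,0,0,0,0])

```text
t: 13.58
eef_pos: [530.5, -15.1, 145.9]
tool_rot: [-0.027, 1.0, -0.0, 0.0]
wrist_force: [-2.4, -3.5, 5.8]
finger_gap: 39.1
gripper_force: 30.0
```

>>> move_arm(jaw=[-1,-1,-1,-1,-1,-1,-1,-1], dp=[[0,0,0.0004],[0,0,0],[0,0,0],[0,0,0],[0,0,0],[0,0,0],[0,0,0],[0,0,0]], yaw=[0,0,0,0,0,0,0,0])

```text
t: 14.25
eef_pos: [530.5, -15.1, 145.8]
tool_rot: [-0.027, 1.0, -0.0, 0.0]
wrist_force: [-2.7, -4.8, 9.4]
finger_gap: 39.6
gripper_force: 30.0
```

>>> move_arm(jaw=[-1,-1,-1,-1,-1,-1,-1,-1], dp=[[0,0,0.0004],[0,0,0],[0,0,0],[0,0,0],[0,0,0],[0,0,0],[0,0,0],[0,0,0]], yaw=[0,0,0,0,0,0,0,0])

```text
t: 14.92
eef_pos: [530.6, -15.1, 145.7]
tool_rot: [-0.027, 1.0, -0.0, 0.0]
wrist_force: [-4.5, -4.0, 12.0]
finger_gap: 39.4
gripper_force: 30.0
```

>>> move_arm(jaw=[-1,-1,-1,-1,-1,-1,-1,-1], dp=[[0,0,0.0004],[0,0,0],[0,0,0],[0,0,0],[0,0,0],[0,0,0],[0,0,0],[0,0,0]], yaw=[0,0,0,0,0,0,0,0])

```text
t: 15.58
eef_pos: [530.6, -15.1, 145.6]
tool_rot: [-0.027, 1.0, 0.0, 0.0]
wrist_force: [-5.6, -4.2, 14.9]
finger_gap: 39.4
gripper_force: 30.0
```

>>> move_arm(jaw=[-1,-1,-1,-1,-1,-1,-1,-1], dp=[[0,0,0.0002],[0,0,0],[0,0,0],[0,0,0],[0,0,0],[0,0,0],[0,0,0],[0,0,0]], yaw=[0,0,0,0,0,0,0,0])

```text
t: 16.25
eef_pos: [530.6, -15.1, 145.6]
tool_rot: [-0.027, 1.0, 0.0, 0.0]
wrist_force: [-6.0, -4.7, 18.0]
finger_gap: 39.5
gripper_force: 30.0
```

```bash
python3 - <<'E'
from h import *
s=sensors.state();print(s['eef_pos'],s['wrist_force'])
im,p=snap('scene','s1');print('pad proj',proj(p,[530.3,-15,172]))
im,p=load('top0')
# carrier pose: corners read from the crop (x4, offset 300,180), plate top z=8
c=[onz(p,300+u/4,180+v/4,8) for u,v in((500,92),(584,103),(535,549),(449,540))];c=np.array(c)
print(c.round(1),c.mean(0),np.linalg.norm(c-np.roll(c,1,0),axis=1))
d=(c[0]+c[1]-c[2]-c[3])[:2];print('yaw',np.degrees(np.arctan2(d[1],d[0])))
E
```

```text
[530.61848333 -15.07586426 145.57766997] [-6.03456332 -4.69651603 17.97425425]
pad proj (np.float64(300.8461334215835), np.float64(227.94348744545331))
[[ 640.5 -278.9    8. ]
 [ 632.5 -335.1    8. ]
 [ 335.4 -296.3    8. ]
 [ 341.9 -239.2    8. ]] [ 487.56319539 -287.3825016     8.        ] [301.14100101  56.79620966 299.62565033  57.45816795]
yaw -7.500698101298443
```

The column holds at 15–18 N in notch 7, so the tooth is seated. Opening and going to the jig.

>>> move_arm(jaw=[1,1,1,1,1,1,1,1], dp=[[0,0,0],[0,0,0],[0,0,0],[0,0,0],[0,0,0],[0,0,0],[0,0,-0.005],[0,0,-0.01]], yaw=[0,0,0,0,0,0,0,0])

```text
t: 16.97
eef_pos: [529.6, -14.6, 158.4]
tool_rot: [-0.027, 1.0, -0.0, -0.001]
wrist_force: [0.2, -0.6, 0.8]
finger_gap: 87.9
gripper_force: 0.0
```

>>> move_arm(jaw=[1,1,1,1,1,1,1,1], dp=[[0,0,-0.02],[0,0,-0.03],[0,0,-0.03],[0,0,0],[0,0,0],[0,0,0],[0,0,0],[0,0,0]], yaw=[0,0,0,0.09,0.09,0,0,0])

```text
t: 17.63
eef_pos: [530.4, -14.6, 239.0]
tool_rot: [0.062, 0.998, -0.0, -0.0]
wrist_force: [0.3, -0.6, 0.6]
finger_gap: 88.2
gripper_force: 0.0
```

```bash
python3 - <<'E'
from h import *
s=sensors.state();print(s['eef_pos'],s['tool_rot'],s['joint_positions'].round(2),s['wrist_force'])
im,p=snap('wrist','w4');print(proj(p,[530.5,-15,172]),proj(p,[530.5,-15,166]),proj(p,[530.5,-15,178]))
g=im.max(2)
u,v=map(int,proj(p,[530.5,-15,172]))
k=np.zeros_like(g);k[v-70:v+70,u-60:u+60]=g[v-70:v+70,u-60:u+60]<60
k=cv2.morphologyEx(k,cv2.MORPH_OPEN,np.ones((7,7)))
n,l,st,c=cv2.connectedComponentsWithStats(k);i=l[v,u]
cn=max(cv2.findContours((l==i).astype(np.uint8),0,1)[0],key=cv2.contourArea)
for z in(166,172,178):
    q=np.array([onz(p,a,b,z)[:2] for a,b in cn[:,0]],np.float32);print(z,cv2.minAreaRect(q))
E
```

```text
[530.35042437 -14.61062552 238.95372819] [ 6.15368260e-02  9.98104810e-01 -4.02696870e-05 -7.49748375e-05] [-0.28  0.34  0.28  1.87 -0.11  0.95  1.5 ] [ 0.26225438 -0.55779508  0.55751849]
(np.float64(319.9100281735594), np.float64(258.375199289109)) (np.float64(319.9691082660494), np.float64(255.33594572590778)) (np.float64(319.84788115380746), np.float64(261.57222460276193))
166 ((538.0408325195312, -14.340194702148438), (64.95986938476562, 35.90910339355469), 3.1326820850372314)
172 ((535.7218627929688, -14.054426193237305), (63.177154541015625, 34.92362976074219), 3.1326963901519775)
178 ((533.403076171875, -13.768671035766602), (61.394412994384766, 33.938148498535156), 3.132685899734497)
```

>>> move_arm(jaw=[1,1,1,1,1,1,1,1], dp=[[0.001,-0.03,0],[0.001,-0.035,0],[0.001,-0.035,0],[0.001,-0.035,0],[0.001,-0.035,0],[0.001,-0.035,0],[0.001,-0.035,0],[0.001,-0.033,0]], yaw=[0,0,0,0,0,0,0,0])

```text
t: 18.35
eef_pos: [487.5, -286.4, 238.7]
tool_rot: [0.062, 0.998, -0.0, -0.0]
wrist_force: [1.1, 0.4, 0.2]
finger_gap: 88.0
gripper_force: 0.0
```

>>> move_arm(jaw=[1,1,1,1,1,1,1,1], dp=[[0,0,0.03],[0,0,0.03],[0,0,0.02],[0,0,0.01],[0,0,0],[0,0,0],[0,0,0],[0,0,0]], yaw=[0,0,0,0,0,0,0,0])

```text
t: 19.02
eef_pos: [489.3, -284.9, 150.3]
tool_rot: [0.063, 0.998, -0.0, 0.001]
wrist_force: [-0.4, -0.4, 0.9]
finger_gap: 88.0
gripper_force: 0.0
```

```bash
python3 - <<'E'
from h import *
s=sensors.state();print(s['eef_pos'],s['tool_rot'],s['joint_positions'].round(2),s['wrist_force'])
im,p=snap('wrist','w5');print(proj(p,[488.5,-285,48]))
E
```

```text
[ 489.28158467 -284.91170579  150.27780809] [ 6.26388584e-02  9.98035413e-01 -4.40511860e-04  1.22258550e-03] [ 0.19  0.52  0.34  1.85 -0.23  0.8   2.1 ] [-0.39626724 -0.37433764  0.88547668]
(np.float64(320.56474115789996), np.float64(240.83982854466032))
```

View pics/w5.png

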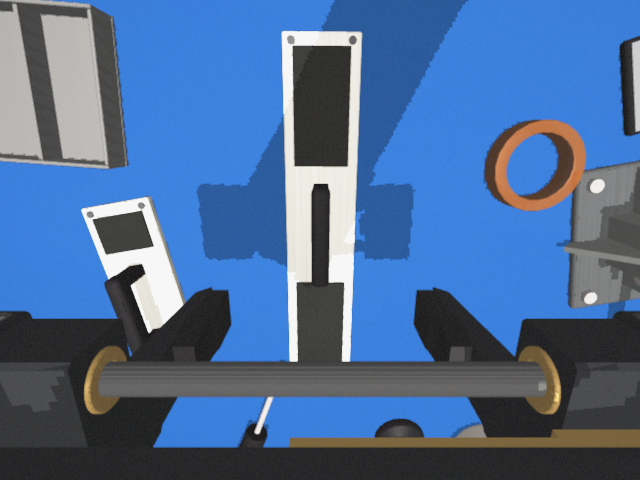

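The view shows the handle centred at (320.5,235), straight up and down between the fingers. It is about 4 mm nearer the base than the TCP. Going down and gripping.

>>> move_arm(jaw=[1,1,1,1,1,1,1,1], dp=[[0.004,0,0.02],[0,0,0.025],[0,0,0.025],[0,0,0.02],[0,0,0.016],[0,0,0.01],[0,0,0.008],[0,0,0.004]], yaw=[0,0,0,0,0,0,0,0])

```text
t: 19.73
eef_pos: [484.6, -284.0, 20.6]
tool_rot: [0.063, 0.998, -0.0, 0.0]
wrist_force: [0.8, 0.0, 0.4]
finger_gap: 88.1
gripper_force: 0.0
```

>>> move_arm(jaw=[-1,-1,-1,-1,-1,-1,-1,-1], dp=[[0,0,0],[0,0,0],[0,0,0],[0,0,0],[0,0,0],[0,0,0],[0,0,0],[0,0,0]], yaw=[0,0,0,0,0,0,0,0])

```text
t: 20.4
eef_pos: [484.4, -284.0, 20.9]
tool_rot: [0.063, 0.998, -0.0, 0.0]
wrist_force: [0.3, -0.2, 0.1]
finger_gap: 36.9
gripper_force: 0.0
```

>>> move_arm(jaw=[-1,-1,-1,-1,-1,-1,-1,-1], dp=[[0,0,0],[0,0,0],[0,0,0],[0,0,0],[0,0,0],[0,0,0],[0,0,0],[0,0,0]], yaw=[0,0,0,0,0,0,0,0])

```text
t: 21.07
eef_pos: [484.3, -284.4, 20.9]
tool_rot: [0.063, 0.998, -0.0, 0.0]
wrist_force: [-0.9, -2.8, -1.1]
finger_gap: 13.5
gripper_force: 30.0
```

>>> move_arm(jaw=[-1,-1,-1,-1,-1,-1,-1,-1], dp=[[0,0,-0.01],[0,0,-0.02],[0,0,-0.035],[0,0,-0.035],[0,0,-0.035],[0,0,-0.035],[0,0,-0.035],[0,0,-0.03]], yaw=[0,0,0,0,0,0,0,0])

```text
t: 21.73
eef_pos: [483.8, -283.2, 258.3]
tool_rot: [0.063, 0.998, 0.0, 0.0]
wrist_force: [0.6, -0.7, -4.2]
finger_gap: 13.6
gripper_force: 30.0
```

>>> move_arm(jaw=[-1,-1,-1,-1,-1,-1,-1,-1], dp=[[0,0.02,0],[-0.001,0.03,0],[-0.001,0.03,0],[-0.001,0.03,0],[-0.001,0.03,0],[-0.001,0.03,0],[-0.001,0.03,0],[0,0.03,0]], yaw=[0,0,0,0,0,0,0,0])

```text
t: 22.4
eef_pos: [518.1, -54.5, 255.9]
tool_rot: [0.063, 0.998, 0.0, -0.001]
wrist_force: [0.9, 0.8, -3.4]
finger_gap: 13.8
gripper_force: 30.0
```

>>> move_arm(jaw=[-1,-1,-1,-1,-1,-1,-1,-1], dp=[[-0.001,0.03,0],[-0.001,0.03,0],[-0.001,0.03,0],[0,0.02,0],[0,0.008,0],[0,0,0],[0,0,0],[0,0,0]], yaw=[0,0,0,0,0,0.05,0.1,0.1])

```text
t: 23.07
eef_pos: [535.9, 59.5, 255.7]
tool_rot: [0.189, 0.982, -0.0, -0.001]
wrist_force: [0.1, -0.6, -3.3]
finger_gap: 13.2
gripper_force: 30.0
```

>>> move_arm(jaw=[-1,-1,-1,-1,-1,-1,-1,-1], dp=[[0,0,0],[0,0,0],[0,0,0],[0,0,0],[0,0,0],[0,0,0],[0,0,0],[0,0,0]], yaw=[0.1,0.1,0.1,0.1,0.1,0.1,0.1,0.1])

```text
t: 23.73
eef_pos: [535.9, 59.3, 255.8]
tool_rot: [0.557, 0.831, -0.001, -0.001]
wrist_force: [0.7, 0.1, -3.5]
finger_gap: 13.6
gripper_force: 30.0
```

>>> move_arm(jaw=[-1,-1,-1,-1,-1,-1,-1,-1], dp=[[0,0,0],[0,0,0],[0,0,0],[0,0,0],[0,0,0],[0,0,0],[0,0,0],[0,0,0]], yaw=[0.1,0.1,0.1,0.1,0.08,0.01,0,0])

```text
t: 24.4
eef_pos: [536.5, 59.9, 255.8]
tool_rot: [0.739, 0.674, -0.0, -0.0]
wrist_force: [0.5, -0.1, -4.0]
finger_gap: 13.2
gripper_force: 30.0
```

```bash
python3 - <<'E'
from h import *
s=sensors.state();print(s['eef_pos'],s['tool_rot'],s['wrist_force'],s['wrist_torque'])
x,y=s['tool_rot'][:2];print('tool y deg',np.degrees(np.arctan2(y*y-x*x,2*x*y)))
im,p=snap('wrist','w6')
im,p=snap('top','t6')
cv2.imwrite('pics/v6.png',cv2.resize(im[150:350,180:420],None,fx=3,fy=3)[:,:,::-1])
E
```

```text
[536.4657203   59.85682394 255.82429601] [ 7.39177985e-01  6.73510058e-01 -2.43446245e-04 -2.23065078e-04] [ 0.53831251 -0.11357046 -3.97167077] [-0.04883178  0.02954957  0.07905245]
tool y deg -5.322885841172499
```

View pics/w6.png

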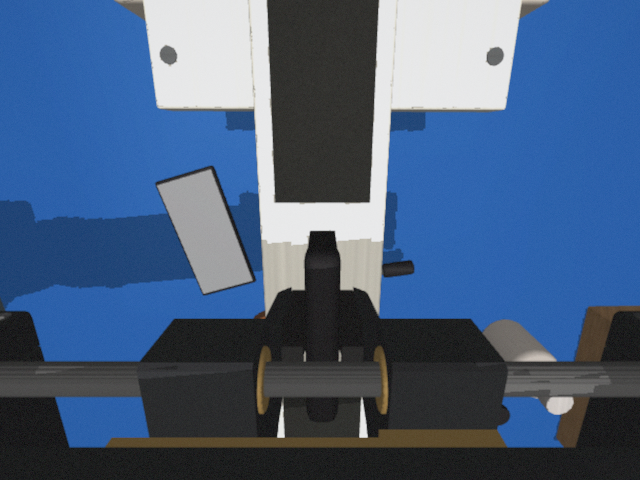

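The view shows the jig in line with the bed: the bed's end is level at row 108 on both sides, and the plate runs straight up the image. Lowering to just above contact (TCP z ≈ 193), then going slowly.

>>> move_arm(jaw=[-1,-1,-1,-1,-1,-1,-1,-1], dp=[[0,0.001,0.01],[0,0,0.01],[0,0,0.01],[0,0,0.01],[0,0,0.01],[0,0,0.005],[0,0,0.002],[0,0,0]], yaw=[0,0,0,0,0,0,0,0])

```text
t: 25.17
eef_pos: [537.6, 59.9, 198.2]
tool_rot: [0.74, 0.673, -0.001, -0.0]
wrist_force: [0.3, 0.0, -4.3]
finger_gap: 13.4
gripper_force: 30.0
```

>>> move_arm(jaw=[-1,-1,-1,-1,-1,-1,-1,-1], dp=[[0,0,0.0005],[0,0,0.0005],[0,0,0.0005],[0,0,0.0005],[0,0,0.0005],[0,0,0.0005],[0,0,0],[0,0,0]], yaw=[0,0,0,0,0,0,0,0])

```text
t: 25.83
eef_pos: [537.9, 60.1, 195.8]
tool_rot: [0.74, 0.673, 0.0, 0.0]
wrist_force: [-0.3, 0.6, -3.5]
finger_gap: 13.2
gripper_force: 30.0
```

>>> move_arm(jaw=[-1,-1,-1,-1,-1,-1,-1,-1], dp=[[0,0,0.0003],[0,0,0.0003],[0,0,0.0003],[0,0,0.0003],[0,0,0.0003],[0,0,0.0003],[0,0,0],[0,0,0]], yaw=[0,0,0,0,0,0,0,0])

```text
t: 26.5
eef_pos: [537.9, 60.0, 194.0]
tool_rot: [0.74, 0.673, -0.0, -0.0]
wrist_force: [-0.4, -1.3, -3.5]
finger_gap: 13.5
gripper_force: 30.0
```

>>> move_arm(jaw=[-1,-1,-1,-1,-1,-1,-1,-1], dp=[[0,0,0.0003],[0,0,0.0003],[0,0,0],[0,0,0],[0,0,0],[0,0,0],[0,0,0],[0,0,0]], yaw=[0,0,0,0,0,0,0,0])

```text
t: 27.17
eef_pos: [537.9, 60.1, 193.4]
tool_rot: [0.74, 0.673, 0.0, 0.0]
wrist_force: [0.1, 0.4, -3.6]
finger_gap: 13.7
gripper_force: 30.0
```

>>> move_arm(jaw=[-1,-1,-1,-1,-1,-1,-1,-1], dp=[[0,0,0.0002],[0,0,0.0002],[0,0,0],[0,0,0],[0,0,0],[0,0,0],[0,0,0],[0,0,0]], yaw=[0,0,0,0,0,0,0,0])

```text
t: 27.83
eef_pos: [537.9, 60.1, 193.0]
tool_rot: [0.74, 0.673, 0.0, 0.0]
wrist_force: [0.2, 0.0, -3.2]
finger_gap: 13.4
gripper_force: 30.0
```

>>> move_arm(jaw=[-1,-1,-1,-1,-1,-1,-1,-1], dp=[[0,0,0.0002],[0,0,0.0002],[0,0,0],[0,0,0],[0,0,0],[0,0,0],[0,0,0],[0,0,0]], yaw=[0,0,0,0,0,0,0,0])

```text
t: 28.5
eef_pos: [537.9, 60.1, 192.7]
tool_rot: [0.74, 0.673, 0.0, -0.0]
wrist_force: [-0.6, -0.2, -0.9]
finger_gap: 13.5
gripper_force: 30.0
```

>>> move_arm(jaw=[-1,-1,-1,-1,-1,-1,-1,-1], dp=[[0,0,0.0002],[0,0,0.0002],[0,0,0],[0,0,0],[0,0,0],[0,0,0],[0,0,0],[0,0,0]], yaw=[0,0,0,0,0,0,0,0])

```text
t: 29.17
eef_pos: [537.9, 60.1, 192.7]
tool_rot: [0.74, 0.673, 0.0, -0.0]
wrist_force: [-4.3, 0.1, 5.5]
finger_gap: 13.4
gripper_force: 30.0
```

Contact came at TCP z = 192.7, as predicted. Easing off slightly and letting go.

>>> move_arm(jaw=[-1,-1,-1,0,1,1,1,1], dp=[[0,0,-0.0002],[0,0,-0.0001],[0,0,0],[0,0,0],[0,0,0],[0,0,0],[0,0,0],[0,0,0]], yaw=[0,0,0,0,0,0,0,0])

```text
t: 29.83
eef_pos: [538.1, 60.1, 192.5]
tool_rot: [0.74, 0.673, 0.0, 0.0]
wrist_force: [0.0, -0.3, 0.6]
finger_gap: 44.8
gripper_force: 0.0
```

>>> move_arm(jaw=[1,1,1,1,1,1,1,1], dp=[[0,0,0],[0,0,0],[0,0,-0.005],[0,0,-0.015],[0,0,-0.02],[0,0,-0.03],[0,0,-0.03],[0,0,-0.03]], yaw=[0,0,0,0,0,0,0,0])

```text
t: 30.5
eef_pos: [537.6, 59.8, 324.2]
tool_rot: [0.74, 0.673, -0.0, 0.0]
wrist_force: [0.9, 0.4, 0.9]
finger_gap: 88.1
gripper_force: 0.0
```

```bash
python3 - <<'E'
from h import *
s=sensors.state();print(s['eef_pos'],s['wrist_force'],s['finger_gap'])
im,p=snap('wrist','w7');i2,p2=snap('scene','s7')
a=cv2.resize(i2[170:330,220:420],(600,480))
cv2.imwrite('pics/v7.png',np.hstack([cv2.resize(im,(400,300)),cv2.resize(a,(400,300))])[:,:,::-1])
for n,X in(('pad',[530.4,-15,172]),('handle',[537.9,60.1,220])):print(n,proj(p,X),proj(p2,X))
E
```

```text
[537.61691869  59.76589822 324.2105764 ] [0.88093144 0.41461802 0.93877253] 88.1293096640692
pad (np.float64(321.28053066175823), np.float64(302.18338480986114)) (np.float64(300.8689734297261), np.float64(227.96315836740837))
handle (np.float64(321.5339145600617), np.float64(242.72062798230692)) (np.float64(320.42966271113323), np.float64(206.0857244491868))
```

View pics/v7.png

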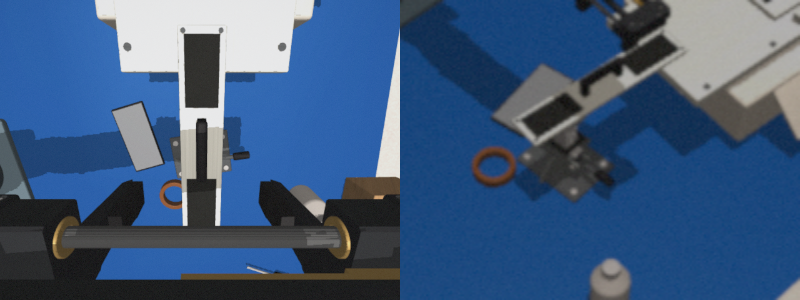

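The jig lies straight across the bed and the pad, about 50 mm onto the bed, with the gripper clear. Handing in.

```bash
python3 -c "
from h import *
print(finish_job())"
```

```text
the job is handed in; nothing more can be done
None
```

The job is handed in: the support went up by seven clicks and was pressed down with 15–18 N, and the long jig was laid gently across bed and pad and released; no verdict was returned.

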